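# Aim the bench work light at the multimeter

### The job

Aim the small work light on the bench at the multimeter: swivel it round and tilt its head (the handle at its back is there for that) until the middle of its beam would fall on the middle of the multimeter's face, then let go so that it stays there. Leave the multimeter and the other things on the bench where they lie.

Things in the scene. Friction and masses are not known exactly. Their poses are not given: they have to be found in the camera images.
- lamp_swivel (a joint): swivel of the work light about the upright axis of its foot, rad; grows anticlockwise seen from above; range -1.5 to 1.5; about 0.2 N m of friction, stays where it is left. The light is a rectangular LED floodlight (head 122 wide, 94 high, 50 deep, its top never over 230 mm above the bench) in a U-shaped yoke on a post; its round foot, 120 mm across and 20 high, is screwed to the bench.
- lamp_head (a joint): tilt of the light's head in its yoke, rad; 0 = beam level, positive = beam points down (and the handle at its back rises); range -0.6 to 1.1; about 0.3 N m of friction, stays where it is left
- lamp_pivot (a point): fixed point where the swivel axis and the tilt axis cross, 170 mm above the bench in the middle of the head; the beam's centre line and the handle's centre line both pass through it. It does not turn with the light.
- lamp_lens (a point): middle of the light's front glass, 31 mm ahead of the pivot; x points out along the beam, y along the head's width (to the left of the beam), z to the head's upper edge; turns with the head
- lamp_grip (a point): middle of the black rubber grip of the handle, which sticks straight out of the back of the head: a round bar 26 mm thick and 80 long along the handle, its middle 155 mm behind the pivot, on the beam's line; axes as lamp_lens. Between it and the head is a bare steel rod 12 mm thick. Pinched from above across its sides it can pitch between the fingers while the head tilts.
- multimeter: hand-held multimeter lying on its back, about 144 x 70 mm and 40 high, with a display and a round dial; 0.34 kg, loose; origin in the middle of its underside, x along its length, z up. It lies on the far side of the light from the handle, in one of three places side by side
- multimeter_face (a point): the point to be aimed at: the middle of the multimeter's upper face, 29 mm above its origin (only the dial stands higher)
- sanding_block: cork sanding block, 110 x 68 x 42 mm, loose, lying in another of the three places; leave alone
- wood_offcut_1: flat piece of wood with a dark knot, 90 x 60 x 18 mm, loose, lying in another of the three places; leave alone
- screw_jar_1: glass jar of screws with a dark lid, 60 mm across, 76 high, loose; leave alone
- combination_pliers: pliers lying flat, 180 x 60 x 18 mm, loose; leave alone

How it is judged (in metres and radians):
At the end, for the whole second after the job is handed in: The centre line of the light's beam passes within 35 mm (across the head's width, and likewise along the head's height) of the middle of the multimeter's face, which is in front of the light, and the light is at rest, let go (y of multimeter_face in the frame of lamp_lens between -0.035 and 0.035 m and z of multimeter_face in the frame of lamp_lens between -0.035 and 0.035 m and x of multimeter_face in the frame of lamp_lens above 0.05 m and velocity of joint lamp_swivel between -0.05 and 0.05 rad/s and velocity of joint lamp_head between -0.05 and 0.05 rad/s); the robot touches nothing.
It fails at once if the multimeter is shifted more than 30 mm (distance of multimeter from where it was at the start of the episode above 0.03 m).
It fails at once if the sanding block is shifted more than 30 mm (distance of sanding_block from where it was at the start of the episode above 0.03 m).
It fails at once if the wood offcut is shifted more than 30 mm (distance of wood_offcut_1 from where it was at the start of the episode above 0.03 m).
It fails at once if the screw jar is shifted more than 30 mm (distance of screw_jar_1 from where it was at the start of the episode above 0.03 m).
It fails at once if the combination pliers is shifted more than 30 mm (distance of combination_pliers from where it was at the start of the episode above 0.03 m).
It also fails if it takes over 38 s, if anything falls off the work surface, if the arm or the gripper's body presses on something with over 40 N, if the wrist force passes 120 N, or if a joint passes its speed limit or range.

### The arm

A 6-joint arm with a two-finger parallel gripper is mounted at the origin on a cart in front of the work surface, level with it; the furniture and walls round the work are solid. World frame = base frame: x ahead of the robot, y to its left, z up, the work surface at z = 0. Lengths are in mm, angles in degrees, forces in N, time in s.
With the tool pointing down it reaches from about 350 to 850 mm from the base axis. Payload 8.1 kg.
Tool frame: the origin (TCP) lies between the finger pads; the fingertips stand r.nose_length ahead of it and the grasp point (between the pads) lies 3 mm ahead of it (r.nose_length is the distance from the TCP to the fingertips, in mm); x points along the fingers, y is the direction in which the jaws open and shut, and the axes are right-handed (so a half turn about x gives the same grasp; the last joint's range is limited). The gripper opens to 85 mm and grips with 20 to 120 N. Pads are 22 mm wide; open, the fingers measure 114 mm over their backs; the gripper's body (76 mm by 85 mm) begins 54 mm behind the grasp point. The pads swing forward as they close: fully open they stand 13 mm farther back than shut.
Start: joints at [65.695, 7.471, 85.268, -0, 87.261, -4.893], TCP at [199.392, 565.905, 225.592] pointing down, gripper open.
Joint ranges: [-169.43, 169.43], [-51.17, 129.36], [1.28, 143.12], [-76.62, 256.62], [0, 156.53], [-152.29, 152.29]. Speed limits (degrees/s): [136.94, 136.94, 159.86, 180, 180, 180].

### API

Orientations are given as [roll, pitch, yaw] about the fixed x, y, z axes, in that order (R = Rz(yaw) Ry(pitch) Rx(roll)).
In Python, from bench import sense, optics, order, r gives the robot as it stands.
- The arm moves only by the tool carry_out, never from a script. Its argument "commands" is one flat list of numbers, 7 for each row, row after row: the shift along the tool's x, y, z in m, then the turn, a rotation vector about the tool's x, y, z in degrees, then the closure, from -1 (fully open) to 1 (shut), so that 0 is half open. A call has 1 to 12 rows; each row is the pose to reach, as a shift and turn from the pose measured when the call began, along the tool's axes at that moment; what a row does not reach only later rows make up. A row lasts 1/8 s, in which the tool goes at most 62.5 mm and 10.7 degrees, less where a joint would pass 70% of its speed; a pose out of reach is approached as far as the arm can. A call with a gripper value outside its range is refused whole. The fingers move at their own pace and stop on an object; "grip_force" is the grip in N (left out, the last holds). Time passes only in rows, so rows that repeat a pose let the fingers close. It gives the time, the measured TCP pose, the force and the opening at its end, in the units of the state.
- sense(): the state, without advancing time (a new reading comes with each control period).
- optics.snapshot(name): name is "scene" or "top" or "wrist"; returns (picture, depth): 420x560x3 uint8, red, green, blue; 420x560 float32, mm along the optical axis (not along the pixel's ray), 0 where there is no reading.
- optics.calibration(name): a dict with "mtx" (3x3 intrinsics, pixels), "k1" (the pictures are not rectified: a ray, as slopes to the right and down, at radius r is drawn at 1 + k1 r^2 times it, then the intrinsics apply), "extrinsics" (4x4, takes a point from camera to world coordinates). Camera axes: x right, y up, looking along -z (the intrinsics and any distortion apply to the point x, -y, -z); pixel columns grow to the right and rows downward; lengths in mm; the calibration is good to about 2 mm. A picture is of the moment at which its call begins: read the wrist's pose just before it. calibration takes no time and is no camera call; for the wrist camera it gives the pose at the moment of the call.
- order.hand_in(): hands the job in, once; it reports no verdict.
The state is a dict: "time": time; "joint_pos": joint angles; "qd": joint speeds; "joint_efforts": joint torques, N m; "tool_pos": TCP position; "tcp_rot": TCP orientation; "ft_force": force on the tool from outside, world axes, zero at the start; "wrist_torque": the same for the moment, N m; "finger_gap": finger opening in mm.
Only numpy, scipy, OpenCV 4.12 (cv2) and the standard library are available. Lean on these libraries where they do the work, as an engineer would, in place of code of your own. Each camera call takes 0.05 s, during which the arm holds its last target. There are 200 camera calls.

## Working session

There is one attempt and no reset: what is moved stays moved. The work goes in short steps, Python scripts to look and compute and a tool call to move; the robot and the scene stay as the last step left them, time stands still between calls to the robot, and variables do not carry over. Pictures are saved under pics/ and viewed, about 8 in all and at most 12, crops included, and the job is handed in when it is done.

Besides the shell and the picture viewer there is one more tool, called after "Call:" by a JSON object that holds its "method" and its "body". carry_out: Moves the arm, as the interface text tells. Its arguments: {"type":"object","properties":{"commands":{"type":"array","items":{"type":"number"}},"grip_force":{"type":"number"}},"required":["commands"]}

```bash
mkdir -p pics
cat > h.py <<'E'
import numpy as np, cv2
from bench import sense, optics, order, r
from scipy.spatial.transform import Rotation as R
def snap(n):
    c=optics.calibration(n); p,d=optics.snapshot(n); return p,d,c
def world(c,d,u,v):
    # points from depth
    M=c["mtx"];u=np.asarray(u,float);v=np.asarray(v,float)
    dist=np.array([c["k1"],0,0,0,0.])
    q=cv2.undistortPoints(np.stack([u,v],-1).reshape(-1,1,2),M,dist).reshape(-1,2)
    z=np.asarray(d).reshape(-1)
    P=np.stack([q[:,0]*z,-q[:,1]*z,-z,np.ones_like(z)],-1)
    return (P@c["extrinsics"].T)[:,:3]
def cloud(c,d):
    v,u=np.mgrid[0:d.shape[0],0:d.shape[1]]
    W=world(c,d.ravel(),u.ravel(),v.ravel()).reshape(d.shape+(3,)); W[d==0]=np.nan; return W
def save(p,n): cv2.imwrite("pics/"+n,cv2.cvtColor(p,cv2.COLOR_RGB2BGR))
E
python3 - <<'E'
from h import *
print(sense(), r.nose_length)
for n in("scene","top"):
    p,d,c=snap(n); save(p,n+"0.png"); np.savez(n+"0.npz",p=p,d=d,**{k:np.array(v) for k,v in c.items()}); print(c)
E
```

```text
{'time': 0.0, 'joint_pos': array([ 6.56965230e+01,  7.51552209e+00,  8.53310743e+01,  3.73496840e-03,
        8.72594569e+01, -4.89389679e+00]), 'qd': array([ 0.00240443,  0.05843528, -0.09451671, -0.02303557, -0.03336054,
       -0.05866554]), 'joint_efforts': array([ 3.76966535e-03, -5.69405401e+01, -5.00561321e+01,  1.18835578e-04,
        1.46433769e-02, -1.99956480e-05]), 'tool_pos': array([199.1248242 , 565.4016499 , 224.52290372]), 'tcp_rot': array([ -96.90841198,   89.89388115, -116.31817423]), 'ft_force': array([ 0.22376484, -0.89582279, -0.64820204]), 'wrist_torque': array([ 0.06009285, -0.02317511, -0.0455937 ]), 'finger_gap': 85.50180523094411} 22.0
{'mtx': array([[471.99323321,   0.        , 285.68844826],
       [  0.        , 471.99323321, 208.98796067],
       [  0.        ,   0.        ,   1.        ]]), 'k1': 0.01958303440588198, 'extrinsics': array([[ 7.61061215e-01,  5.06169298e-01, -4.05682719e-01,
         1.84660793e+02],
       [-6.48678520e-01,  5.92494862e-01, -4.77667265e-01,
        -3.77016870e+02],
       [-1.41557741e-03,  6.26691695e-01,  7.79266011e-01,
         8.50863264e+02],
       [ 0.00000000e+00,  0.00000000e+00,  0.00000000e+00,
         1.00000000e+00]])}
{'mtx': array([[452.36396584,   0.        , 277.00024194],
       [  0.        , 452.36396584, 203.51614982],
       [  0.        ,   0.        ,   1.        ]]), 'k1': -0.09798789445594391, 'extrinsics': array([[ 2.23655894e-01,  9.45600818e-01, -2.36256499e-01,
         3.18991318e+02],
       [-9.74662577e-01,  2.17805758e-01, -5.09265449e-02,
        -2.13288227e+01],
       [ 3.30184326e-03,  2.41660391e-01,  9.70355272e-01,
         1.22248565e+03],
       [ 0.00000000e+00,  0.00000000e+00,  0.00000000e+00,
         1.00000000e+00]])}
```

View pics/top0.png

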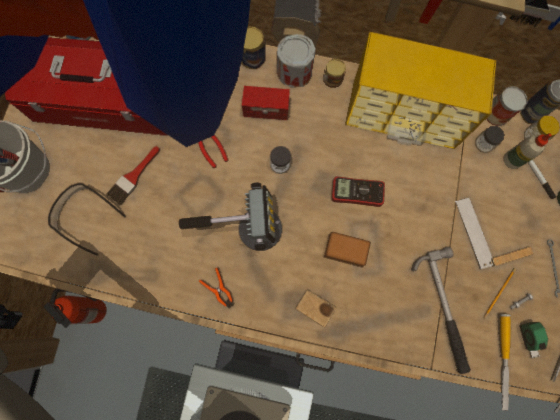

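View pics/scene0.png

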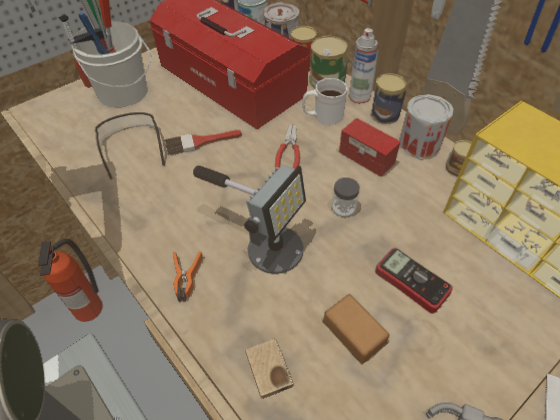

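Top view: light at about (262,218), handle grip at (195,223) to its left, multimeter at (358,191). Cork block is at (348,249), offcut at (315,307), jar at (281,158) and orange pliers at (217,290). Next I'll measure these from depth.

```bash
cat > m.py <<'E'
from h import *
def load(n):
    f=np.load(n+"0.npz"); return f["p"],f["d"],{k:f[k] for k in("mtx","k1","extrinsics")}
def ray(c,u,v,z):
    A=world(c,[1.],[u],[v])[0]; C=c["extrinsics"][:3,3]; return C+(A-C)*(z-C[2])/(A-C)[2]
if __name__=="__main__":
    for n,box,gb in(("top",(325,170,392,212),(175,210,214,236)),("scene",(370,243,458,315),(188,160,232,192))):
        p,d,c=load(n); c["k1"]=float(c["k1"]); W=cloud(c,d)
        u0,v0,u1,v1=box; w=W[v0:v1,u0:u1].reshape(-1,3); w=w[(w[:,2]>22)&(w[:,2]<45)]
        rc=cv2.minAreaRect(w[:,:2].astype(np.float32)); print(n,"meter",rc,np.median(w[:,2]),np.mean(w,0))
        u0,v0,u1,v1=gb; w=W[v0:v1,u0:u1].reshape(-1,3); w=w[w[:,2]>80]
        m=w.mean(0);_,_,V=np.linalg.svd(w-m); t=(w-m)@V[0]
        print(" grip/handle",m,V[0],t.min(),t.max(),len(w), "ends",m+V[0]*t.min(),m+V[0]*t.max())
        # foot & head
        X=W.reshape(-1,3); near=np.linalg.norm(X[:,:2]-ray(c,262,225,20)[:2] if n=="top" else X[:,:2]-FT,axis=1)<110
        if n=="top": FT=ray(c,262,225,20)[:2]
        foot=X[near&(abs(X[:,2]-20)<5)]; print(" foot",len(foot),cv2.minEnclosingCircle(foot[:,:2].astype(np.float32)))
        hd=X[near&(X[:,2]>120)&(X[:,2]<240)]; print(" head",hd.mean(0),hd.min(0),hd.max(0))
        if n=="top": print("blue",W[60,200],"jar",W[158,281],"pliers",W[290,217],"redpliers",W[150,210],"brush",W[185,125],"wire",W[190,70])
E
python3 m.py
python3 - <<'E'
import cv2
a=cv2.imread('pics/scene0.png')[150:290,170:330];cv2.imwrite('pics/c1.png',cv2.resize(a,None,fx=4,fy=4,interpolation=2))
E
```

```text
top meter ((697.798828125, -167.92474365234375), (69.84988403320312, 145.21728515625), 6.503908157348633) 29.83025771145344 [ 696.38278976 -167.70027922   29.88082326]
 grip/handle [489.77450556 215.18649079 156.67638618] [-0.29784738  0.94553948 -0.13130887] -43.015668262183326 42.551801159396675 359 ends [502.5866097  174.51347799 162.32472513] [477.10056303 255.42089894 151.0889571 ]
 foot 193 ((534.8531494140625, 69.78834533691406), 56.476341247558594)
 head [530.33235813  70.58381763 197.90398887] [456.51934842  19.61852428 130.92304595] [616.36297881 170.17813323 225.43800957]
blue [ 376.35761343   11.72425651 1120.33794136] jar [722.30402826  56.36099113  78.39158531] pliers [348.00471018 142.15197031  26.38216585] redpliers [727.69138757 266.00932257   1.15616234] brush [569.01899997 469.29387913  16.81754624] wire [517.71642595 614.18802487  28.5221612 ]
scene meter ((697.4271240234375, -170.12619018554688), (69.55760955810547, 143.63380432128906), 7.28989315032959) 29.61898591037351 [ 693.94037132 -174.62965374   29.54779397]
 grip/handle [489.14135778 210.25160299 155.66937666] [ 0.32033464 -0.94029415  0.11503321] -50.50306122337141 48.936588177057594 487 ends [472.9634778  257.73933577 149.85984761] [504.81744218 164.23681565 161.2987093 ]
 foot 918 ((533.855224609375, 69.83726501464844), 56.92373275756836)
 head [524.50510374  57.36727992 187.44967089] [456.61720665  20.54909324 120.50176538] [604.94098093 170.83363883 224.0395019 ]
```

View pics/c1.png

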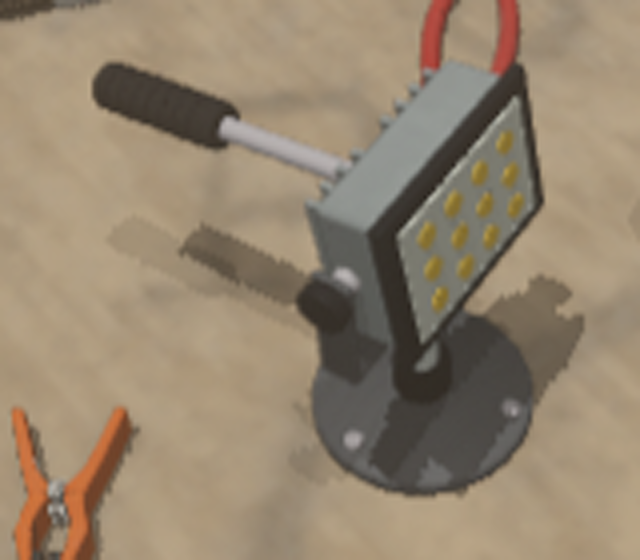

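Both views agree: pivot (534.5,70,170), meter face (697.6,-169,29), grip about (489,216,150), with the handle sloping slightly down to the rear. That calls for a tilt of about +26° and a swivel of about +17° from here. Working out the approach in tool axes next.

```bash
cat > go.py <<'E'
from h import *
def plan(pos,jaw_az):
    s=sense(); Q=R.from_euler("xyz",s["tcp_rot"],degrees=True); A=Q.as_matrix()
    a=np.radians(jaw_az); y=np.array([np.cos(a),np.sin(a),0])
    if y@A[:,1]<0: y=-y
    x=np.array([0,0,-1.]); T=np.stack([x,y,np.cross(x,y)],1)
    print("shift m",(A.T@(np.array(pos)-s["tool_pos"])/1000).round(4),"turn",(Q.inv()*R.from_matrix(T)).as_rotvec(degrees=True).round(2),"from",s["tool_pos"].round(1),"y",A[:,1].round(2),"t",s["time"])
E
python3 -c "
from go import *
plan((489,216,225),17.4)"
```

```text
shift m [-0.     -0.2333  0.3895] turn [5.319e+01 4.000e-02 9.000e-02] from [199.2 565.4 224.7] y [ 0.33  0.94 -0.  ] t 0.1
```

Call:
{"method": "carry_out", "body": {"commands": [0,-0.029,0.048,7,0,0,-1,0,-0.058,0.097,14,0,0,-1,0,-0.087,0.146,21,0,0,-1,0,-0.117,0.195,28,0,0,-1,0,-0.146,0.243,35,0,0,-1,0,-0.175,0.292,42,0,0,-1,0,-0.204,0.34,48,0,0,-1,0,-0.233,0.389,53.2,0,0,-1,0,-0.233,0.389,53.2,0,0,-1,0,-0.233,0.389,53.2,0,0,-1], "grip_force": 30}}

```text
time: 1.35
tool_pos: [488.3, 216.4, 224.5]
tcp_rot: [-70.2, 89.9, -142.8]
ft_force: [-0.3, -0.3, 0.2]
finger_gap: 85.7
```

Run:
```python
from go import *
p,d,c=snap("wrist"); save(p,"w1.png"); W=cloud(c,d); s=sense(); print(s["tool_pos"],s["ft_force"])
X=W.reshape(-1,3); col=p.reshape(-1,3).max(1)
k=(X[:,2]>125)&(X[:,2]<172)&(np.hypot(X[:,0]-489,X[:,1]-216)<50)
w=X[k]; m=w.mean(0); _,_,V=np.linalg.svd(w-m); t=(w-m)@V[0]; print(len(w),m,V[0],t.min(),t.max(),w.max(0),w.min(0))
plan((489,216,150),17.4)
```

```text
[488.00074234 216.97275836 224.60085288] [ 0.13423358  0.61810107 -0.13418899]
3729 [490.50487517 220.11002174 155.99485131] [ 0.29160596 -0.94715625  0.13364504] -40.889308067104466 53.43240609175591 [513.15568148 260.38500762 166.29505872] [467.97895351 167.94013801 141.16213559]
shift m [0.0746 0.0008 0.0012] turn [0.05 0.05 0.11] from [488.  217.  224.6] y [ 0.95  0.3  -0.  ] t 1.4
```

View pics/w1.png

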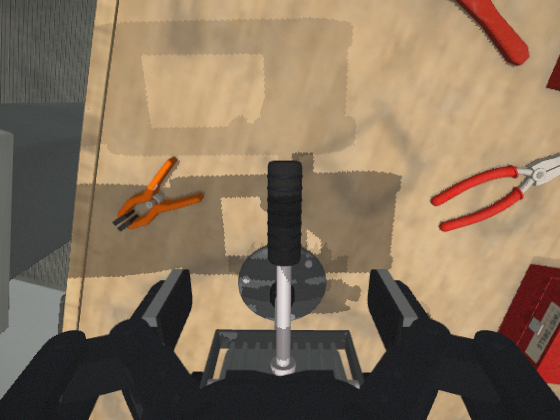

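The wrist view shows the handle vertical at column 285, midway between the fingers. Descending and closing.

Call:
{"method": "carry_out", "body": {"commands": [0.03,0.001,0.001,0,0,0,-1,0.06,0.001,0.001,0,0,0,-1,0.073,0.001,0.001,0,0,0,-1,0.073,0.001,0.001,0,0,0,-1,0.073,0.001,0.001,0,0,0,1,0.073,0.001,0.001,0,0,0,1,0.073,0.001,0.001,0,0,0,1,0.073,0.001,0.001,0,0,0,1,0.073,0.001,0.001,0,0,0,1,0.073,0.001,0.001,0,0,0,1], "grip_force": 30}}

```text
time: 2.65
tool_pos: [489.3, 216.2, 151.9]
tcp_rot: [-61.7, 89.9, -134.2]
ft_force: [0.7, 0.8, 1.8]
finger_gap: -0.2
```

Run:
```python
from go import *
s=sense(); print(s["ft_force"],s["wrist_torque"],s["finger_gap"])
# arc from current az/tilt to target, constant radius from pivot
g=s["tool_pos"]-[0,0,3]; P=np.array([534.5,70,170]); v=g-P; rr=np.linalg.norm(v); print("r",rr)
F=np.array([697.6,-169,29]); b=F-P
az0=np.degrees(np.arctan2(v[1],v[0])); el0=np.degrees(np.arcsin(v[2]/rr))
az1=np.degrees(np.arctan2(-b[1],-b[0])); el1=np.degrees(np.arcsin(-b[2]/np.linalg.norm(b))); print(az0,el0,az1,el1)
Q=R.from_euler("xyz",s["tcp_rot"],degrees=True)
for f in np.linspace(0,1,12)[1:]:
    a,e=np.radians(az0+f*(az1-az0)),np.radians(el0+f*(el1-el0))
    p=P+rr*np.array([np.cos(e)*np.cos(a),np.cos(e)*np.sin(a),np.sin(e)])
    print((Q.inv().apply(p-g)/1000).round(4), round(-f*(az1-az0),1))
```

```text
[0.6846391  0.79967673 1.77908805] [ 0.04591751 -0.06398785  0.07928581] -0.1717078725810227
r 154.50833472867262
107.16804163322351 -7.858735396584354 124.31067430135704 25.98004277539216
[-0.0082 -0.0042 -0.0009] -1.6
[-0.0165 -0.0084 -0.0012] -3.1
[-0.0248 -0.0126 -0.0009] -4.7
[-0.0331 -0.0168 -0.0001] -6.2
[-0.0413 -0.0208  0.0012] -7.8
[-0.0495 -0.0248  0.0031] -9.4
[-0.0576 -0.0285  0.0056] -10.9
[-0.0656 -0.0321  0.0085] -12.5
[-0.0735 -0.0354  0.0119] -14.0
[-0.0812 -0.0384  0.0158] -15.6
[-0.0887 -0.0412  0.0202] -17.1
```

The gap reads about 0, so the fingers aren't holding the grip. Checking with the cameras.

Run:
```python
from go import *
a=[]
for n in("wrist","scene"):
    p,d,c=snap(n); a.append(p); W=cloud(c,d); X=W.reshape(-1,3)
    if n=="scene":
        print(W[150:200:8,190:235:9].round(0).tolist())
save(cv2.resize(np.hstack([a[0],a[1][100:310,170:450].repeat(2,0).repeat(2,1)]),(800,300)),"w2.png")
```

```text
[[[450.0, 198.0, 260.0], [466.0, 197.0, 252.0], [484.0, 195.0, 241.0], [513.0, 215.0, 208.0], [636.0, 390.0, 3.0]], [[442.0, 189.0, 252.0], [472.0, 216.0, 213.0], [483.0, 201.0, 217.0], [602.0, 382.0, 2.0], [620.0, 369.0, -0.0]], [[535.0, 404.0, 1.0], [458.0, 193.0, 218.0], [484.0, 207.0, 190.0], [586.0, 359.0, 2.0], [603.0, 346.0, 1.0]], [[519.0, 379.0, 3.0], [476.0, 237.0, 149.0], [479.0, 205.0, 173.0], [499.0, 205.0, 158.0], [587.0, 323.0, 2.0]], [[507.0, 361.0, -3.0], [522.0, 345.0, -0.0], [480.0, 212.0, 143.0], [488.0, 190.0, 156.0], [500.0, 176.0, 158.0]], [[490.0, 333.0, 5.0], [508.0, 324.0, -1.0], [523.0, 307.0, 3.0], [541.0, 296.0, -1.0], [557.0, 281.0, 1.0]], [[478.0, 316.0, 0.0], [494.0, 303.0, -0.0], [509.0, 287.0, 2.0], [526.0, 274.0, 1.0], [542.0, 260.0, 1.0]]]
```

View pics/w2.png

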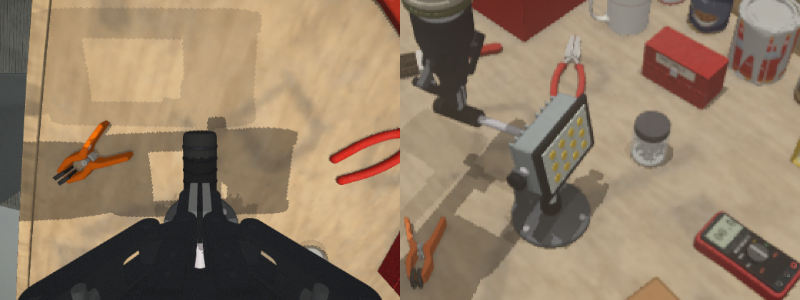

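Run:
```python
from go import *
s=sense();print(s["tool_pos"],s["finger_gap"],s["ft_force"])
p,d,c=snap("wrist"); W=cloud(c,d)
for v in range(170,420,12): print(v,W[v,280].round(0),p[v,280], end=" | ")
print()
p,d,c=snap("scene"); W=cloud(c,d)
cv2.imwrite("pics/s2.png",cv2.resize(cv2.cvtColor(p[120:220,160:290],cv2.COLOR_RGB2BGR),None,fx=6,fy=6,interpolation=cv2.INTER_CUBIC))
X=W.reshape(-1,3);k=(np.hypot(X[:,0]-489,X[:,1]-216)<35)&(X[:,2]>110)
for z in range(110,230,10):
    q=X[k&(abs(X[:,2]-z)<5)]
    if len(q):print(z,len(q),q.min(0).round(),q.max(0).round())
```

```text
[489.30851682 216.23802511 151.79674867] 0.40418375159493214 [ 0.48090482 -0.70672836  1.45664826]
170 [484. 235.   0.] [188 162 126] | 182 [477. 255. 128.] [145 125  98] | 194 [478. 254. 150.] [49 49 47] | 206 [479. 248. 151.] [47 46 47] | 218 [481. 242. 151.] [50 48 48] | 230 [483. 236. 153.] [31 32 32] | 242 [485. 231. 154.] [37 36 39] | 254 [487. 224. 153.] [30 32 32] | 266 [486. 227. 172.] [31 29 32] | 278 [486. 227. 182.] [28 31 31] | 290 [486. 227. 192.] [28 28 31] | 302 [487. 223. 194.] [35 32 36] | 314 [489. 218. 194.] [40 36 39] | 326 [491. 212. 195.] [32 34 35] | 338 [492. 207. 195.] [33 31 34] | 350 [505. 168. 159.] [175 169 168] | 362 [507. 160. 160.] [226 220 220] | 374 [509. 153. 161.] [224 218 218] | 386 [486. 227. 237.] [32 33 35] | 398 [486. 226. 240.] [25 25 31] | 410 [486. 227. 244.] [31 32 35] | 
130 2 [474. 231. 129.] [476. 240. 133.]
140 37 [468. 189. 136.] [490. 244. 145.]
150 152 [470. 181. 145.] [502. 250. 155.]
160 117 [478. 181. 155.] [509. 231. 165.]
170 48 [476. 203. 165.] [505. 218. 175.]
180 44 [476. 203. 175.] [503. 220. 184.]
190 44 [478. 202. 185.] [504. 214. 195.]
200 38 [468. 197. 195.] [518. 216. 205.]
210 130 [462. 195. 205.] [524. 222. 215.]
220 79 [461. 194. 215.] [523. 226. 225.]
```

View pics/s2.png

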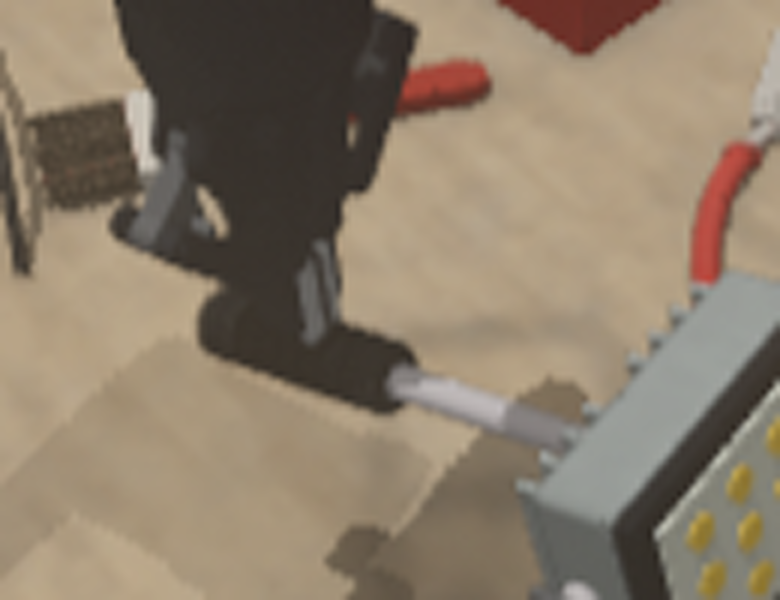

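The fingers are shut, with the tips at or in the top of the bar, although the tips should be at z≈130. I'll lift a little and measure the fingertip height against the TCP.

Call:
{"method": "carry_out", "body": {"commands": [-0.03,0,0,0,0,0,1,-0.06,0,0,0,0,0,1,-0.06,0,0,0,0,0,1,-0.06,0,0,0,0,0,1]}}

```text
time: 3.35
tool_pos: [488.9, 216.1, 210.9]
tcp_rot: [-71.3, 89.8, -143.9]
ft_force: [1.4, -0.3, -0.0]
finger_gap: 0.3
```

Run:
```python
from go import *
s=sense();print(s["tool_pos"],s["finger_gap"],s["ft_force"])
p,d,c=snap("scene"); W=cloud(c,d)
cv2.imwrite("pics/s3.png",cv2.resize(cv2.cvtColor(p[100:220,150:290],cv2.COLOR_RGB2BGR),None,fx=5,fy=5,interpolation=cv2.INTER_CUBIC))
X=W.reshape(-1,3);k=(np.hypot(X[:,0]-489,X[:,1]-216)<35)&(X[:,2]>110)
for z in range(110,290,8):
    q=X[k&(abs(X[:,2]-z)<4)]
    if len(q):print(z,len(q),q.min(0).round(),q.max(0).round())
```

```text
[488.93322429 216.12359013 210.86828541] 0.26874741047000045 [ 1.38850848 -0.28953891 -0.01575424]
126 1 [475. 243. 126.] [475. 243. 126.]
134 6 [468. 197. 132.] [488. 243. 137.]
142 47 [469. 183. 138.] [490. 245. 146.]
150 134 [470. 182. 146.] [499. 250. 154.]
158 161 [479. 182. 154.] [509. 236. 162.]
166 11 [491. 184. 162.] [504. 205. 166.]
222 19 [481. 203. 218.] [498. 209. 226.]
230 49 [474. 202. 226.] [503. 218. 234.]
238 46 [475. 202. 234.] [505. 219. 242.]
246 48 [476. 204. 242.] [504. 215. 250.]
254 30 [479. 203. 250.] [504. 211. 257.]
262 53 [464. 196. 258.] [522. 219. 266.]
270 120 [462. 194. 266.] [524. 222. 274.]
278 69 [462. 194. 274.] [522. 224. 282.]
286 85 [462. 194. 282.] [523. 228. 290.]
```

View pics/s3.png

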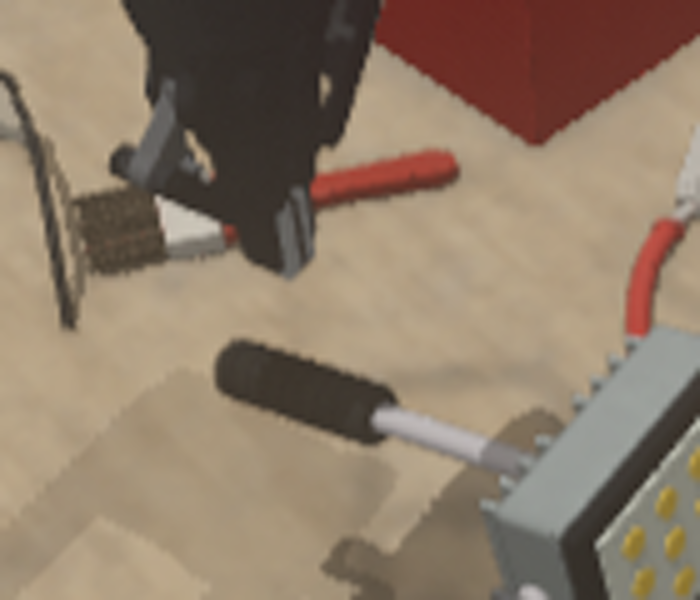

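The shut fingertips sit at z≈218 while the reported TCP is at 211. So the tips are about 7 mm above the reported TCP, not 22 mm below it, and I grasped about 29 mm too high. The handle is unmoved. Opening, going down to reported z≈123 and closing again.

Call:
{"method": "carry_out", "body": {"commands": [0,0,0,0,0,0,-1,0,0,0,0,0,0,-1,0,0,0,0,0,0,-1,0,0,0,0,0,0,-1,0.03,0,0,0,0,0,-1,0.06,0,0,0,0,0,-1,0.075,0,0,0,0,0,-1,0.088,0,0,0,0,0,-1,0.088,0,0,0,0,0,-1]}}

```text
time: 4.53
tool_pos: [487.9, 215.7, 121.8]
tcp_rot: [-79.4, 89.7, -151.9]
ft_force: [0.5, -0.1, -0.0]
finger_gap: 85.6
```

Call:
{"method": "carry_out", "body": {"commands": [0,0,0,0,0,0,1,0,0,0,0,0,0,1,0,0,0,0,0,0,1,0,0,0,0,0,0,1,0,0,0,0,0,0,1,0,0,0,0,0,0,1], "grip_force": 30}}

```text
time: 5.28
tool_pos: [488.3, 215.8, 122.1]
tcp_rot: [-76.0, 89.8, -148.5]
ft_force: [1.3, 0.3, 2.4]
finger_gap: 25.3
```

Run:
```python
from go import *
s=sense(); Q=R.from_euler("xyz",s["tcp_rot"],degrees=True); print(s)
P=np.array([534.5,70,170]);F=np.array([697.6,-169,29]);b=F-P
g=s["tool_pos"].copy(); g[2]=148.5
v=g-P; rr=np.linalg.norm(v); az0=np.degrees(np.arctan2(v[1],v[0])); el0=np.degrees(np.arcsin(v[2]/rr))
az1=np.degrees(np.arctan2(-b[1],-b[0])); el1=np.degrees(np.arcsin(-b[2]/np.linalg.norm(b))); print(rr,az0,el0,az1,el1)
for f in np.linspace(0,1,11)[1:]:
    a,e=np.radians(az0+f*(az1-az0)),np.radians(el0+f*(el1-el0))
    p=P+rr*np.array([np.cos(e)*np.cos(a),np.cos(e)*np.sin(a),np.sin(e)])
    print((Q.inv().apply(p-g)/1000).round(4), round(-f*(az1-az0),1))
```

```text
{'time': 5.275, 'joint_pos': array([ 1.83795124e+01,  1.73855266e+00,  1.02347139e+02, -5.67351482e-02,
        7.61511467e+01,  9.44342916e-01]), 'qd': array([-0.04598032, -0.00795585, -0.11512818,  0.05170732,  0.03515525,
        0.05029975]), 'joint_efforts': array([  0.0651627 , -47.80561924, -45.77505827,   0.19528894,
         0.46231035,   0.20095558]), 'tool_pos': array([488.2949599 , 215.81701896, 122.10306149]), 'tcp_rot': array([ -75.9754088 ,   89.75684639, -148.52654525]), 'ft_force': array([1.31013767, 0.33758248, 2.44951975]), 'wrist_torque': array([-0.0008493 , -0.20563284,  0.24656652]), 'finger_gap': 25.26573211320374}
154.46604400352493 107.58184698633225 -8.000929565791278 124.31067430135704 25.98004277539216
[-0.0091 -0.0045 -0.0009] -1.7
[-0.0182 -0.0091 -0.0012] -3.3
[-0.0274 -0.0136 -0.0007] -5.0
[-0.0365 -0.0181  0.0004] -6.7
[-0.0455 -0.0224  0.0021] -8.4
[-0.0545 -0.0265  0.0045] -10.0
[-0.0634 -0.0304  0.0076] -11.7
[-0.0721 -0.034   0.0112] -13.4
[-0.0806 -0.0373  0.0154] -15.1
[-0.089  -0.0403  0.0202] -16.7
```

Gripped (gap 25.3). Moving along the arc, with a check halfway.

Call:
{"method": "carry_out", "body": {"commands": [-0.005,-0.0022,-0.0005,-0.8,0,0,1,-0.009,-0.0045,-0.001,-1.7,0,0,1,-0.0135,-0.007,-0.001,-2.5,0,0,1,-0.018,-0.009,-0.001,-3.3,0,0,1,-0.023,-0.0115,-0.001,-4.2,0,0,1,-0.0275,-0.0135,-0.0005,-5,0,0,1,-0.0365,-0.018,0.0005,-6.7,0,0,1,-0.0455,-0.0225,0.002,-8.4,0,0,1,-0.0455,-0.0225,0.002,-8.4,0,0,1]}}

```text
time: 6.4
tool_pos: [468.0, 207.0, 169.2]
tcp_rot: [-68.2, 89.8, -132.3]
ft_force: [0.2, -2.4, 0.8]
finger_gap: 24.7
```

```bash
cat > rem.py <<'E'
from go import *
import sys
s=sense(); Q=R.from_euler("xyz",s["tcp_rot"],degrees=True); print(s["ft_force"],s["wrist_torque"],s["finger_gap"])
off=26.5
P=np.array([534.5,70,170]);F=np.array([697.6,-169,29]);b=F-P
g=s["tool_pos"]+[0,0,off]; v=g-P; rr=154.5; e0=np.degrees(np.arcsin(v[2]/np.linalg.norm(v))); a0=np.degrees(np.arctan2(v[1],v[0])); print("now r az el",np.linalg.norm(v),a0,e0)
a1=np.degrees(np.arctan2(-b[1],-b[0])); e1=26
jaw=Q.as_matrix()[:,1]; print("jaw az",np.degrees(np.arctan2(jaw[1],jaw[0])),"want",a1-90)
for f in np.linspace(0,1,6)[1:]:
    a,e=np.radians(a0+f*(a1-a0)),np.radians(e0+f*(e1-e0))
    p=P+rr*np.array([np.cos(e)*np.cos(a),np.cos(e)*np.sin(a),np.sin(e)])
    print((Q.inv().apply(p-g)/1000).round(4), round(-f*(a1-a0),1))
E
python3 rem.py
```

```text
[ 0.20247558 -2.38395282  0.79361801] [-0.09126446 -0.09972245  0.19375121] 24.650549778670104
now r az el 154.44032091714607 115.90628112143041 9.564181773609251
jaw az 25.869041645902687 want 34.31067430135704
[-0.0087 -0.0044  0.0017] -1.7
[-0.0173 -0.0087  0.0042] -3.4
[-0.0257 -0.0129  0.0072] -5.0
[-0.0339 -0.0168  0.0108] -6.7
[-0.042  -0.0204  0.015 ] -8.4
```

Call:
{"method": "carry_out", "body": {"commands": [-0.0045,-0.0022,0.001,-0.8,0,0,1,-0.009,-0.0045,0.0017,-1.7,0,0,1,-0.013,-0.0065,0.003,-2.6,0,0,1,-0.0175,-0.009,0.004,-3.4,0,0,1,-0.022,-0.011,0.0055,-4.2,0,0,1,-0.026,-0.013,0.007,-5,0,0,1,-0.034,-0.017,0.011,-6.7,0,0,1,-0.042,-0.0205,0.015,-8.4,0,0,1,-0.042,-0.0205,0.015,-8.4,0,0,1,-0.042,-0.0205,0.015,-8.4,0,0,1]}}

```text
time: 7.65
tool_pos: [456.3, 184.8, 211.6]
tcp_rot: [-70.9, 89.9, -126.6]
ft_force: [1.9, -0.6, 0.9]
finger_gap: 25.0
```

```bash
python3 rem.py
cat > chk.py <<'E'
from go import *
p,d,c=snap("scene"); W=cloud(c,d); save(p[100:320,150:470].repeat(2,0).repeat(2,1),"chk%d.png"%int(sense()["time"]*10))
# lens: fit plane to front frame/face of the head
P=np.array([534.5,70,170]); F=np.array([697.6,-169,29]); b=(F-P)/np.linalg.norm(F-P)
X=W.reshape(-1,3); k=(np.linalg.norm(X-P-31*b,axis=1)<62)&(abs((X-P-31*b)@b)<13)
w=X[k]
for _ in range(4):
    m=w.mean(0);_,_,V=np.linalg.svd(w-m,full_matrices=False); e=abs((w-m)@V[2]); w=w[e<max(2.5,1.5*np.median(e))]
n=V[2]*np.sign(V[2]@b); print("face",len(w),m,"normal",n.round(3),"az",np.degrees(np.arctan2(n[1],n[0])),"down",-np.degrees(np.arcsin(n[2])),"want",-55.7,26.0,"dist to pivot",(m-P)@n)
t=F-P; l=t-(t@n)*n; yy=np.cross([0,0,1],n);yy/=np.linalg.norm(yy);print("miss y,z",l@yy,l@np.cross(n,yy))
for q in("top","scene"):
    p,d,c=snap(q) ; W=cloud(c,d); u0,v0,u1,v1=(325,170,392,212) if q=="top" else (370,243,458,315)
    w=W[v0:v1,u0:u1].reshape(-1,3); w=w[(w[:,2]>22)&(w[:,2]<45)]; print("meter",cv2.minAreaRect(w[:,:2].astype(np.float32))[0])
    if q=="top":
        X=W.reshape(-1,3); k=(X[:,2]>170)&(X[:,2]<260)&(np.linalg.norm(X[:,:2]-[456,185],axis=1)<46); w=X[k]
        if len(w)>20:
            m=w.mean(0);_,_,V=np.linalg.svd(w-m,full_matrices=False); v=V[0]*np.sign(V[0][1]); print("handle",m,v,"az",np.degrees(np.arctan2(v[1],v[0])),"el",np.degrees(np.arcsin(v[2])))
E
python3 chk.py
```

```text
[ 1.88831004 -0.63526657  0.9104285 ] [ 0.13401333 -0.27072987  0.32993547] 24.968824614137528
now r az el 154.6920127065532 124.27644190903085 26.126622455166537
jaw az 34.23735917190455 want 34.31067430135704
[ 0.0001 -0.      0.0001] -0.0
[ 0.0002 -0.      0.0001] -0.0
[ 0.0003 -0.      0.0001] -0.0
[ 0.0003 -0.0001  0.0001] -0.0
[ 0.0004 -0.0001  0.    ] -0.0
face 161 [536.46620911  32.28832357 188.75066616] normal [ 0.524 -0.739 -0.423] az -54.663375503765366 down 25.00261528052535 want -55.7 26.0 dist to pivot 20.986536452659564
miss y,z -5.180859524852261 -5.510312865082365
meter (698.39111328125, -168.11203002929688)
handle [464.83312953 165.57587014 230.09851081] [-0.6040032   0.72680923  0.32699922] az 129.7277345709042 el 19.08674093969215
meter (697.5548095703125, -170.36424255371094)
```

The gripped pose and the fitted lamp face both show a miss of about 5 mm. Releasing and lifting clear.

Call:
{"method": "carry_out", "body": {"commands": [0,0,0,0,0,0,0,0,0,0,0,0,0,-1,0,0,0,0,0,0,-1,0,0,0,0,0,0,-1,0,0,0,0,0,0,-1,-0.02,0,0,0,0,0,-1,-0.05,0,0,0,0,0,-1,-0.09,0,0,0,0,0,-1,-0.13,0,0,0,0,0,-1,-0.15,0,0,0,0,0,-1,-0.15,0,0,0,0,0,-1,-0.15,0,0,0,0,0,-1]}}

```text
time: 9.3
tool_pos: [456.3, 185.1, 360.8]
tcp_rot: [-83.1, 89.8, -138.8]
ft_force: [0.0, -0.6, 0.1]
finger_gap: 85.1
```

```bash
python3 chk.py
python3 - <<'E'
from go import *
s=sense();print(s["time"],s["tool_pos"],s["ft_force"],s["finger_gap"])
p,d,c=snap("wrist"); W=cloud(c,d); X=W.reshape(-1,3)
k=(X[:,2]>195)&(X[:,2]<275)&(np.linalg.norm(X[:,:2]-[456,185],axis=1)<45)&(p.reshape(-1,3).max(1)<75); w=X[k]; m=w.mean(0)
_,_,V=np.linalg.svd(w-m,full_matrices=False); v=V[0]*np.sign(V[0][1]); print(len(w),"handle",m,"az",np.degrees(np.arctan2(v[1],v[0])),"el",np.degrees(np.arcsin(v[2])),"want 124.3 26")
E
ls pics
```

```text
face 154 [536.43937997  31.89494594 189.17318972] normal [ 0.512 -0.758 -0.404] az -55.9466526683255 down 23.834719515112127 want -55.7 26.0 dist to pivot 22.12364900374184
miss y,z 1.2995188774620525 -12.05031979406969
meter (697.9688720703125, -168.4024658203125)
handle [464.45638353 168.6303454  233.06416365] [-0.51856093  0.71900956  0.46273082] az 125.79973129654509 el 27.563463244354168
meter (697.8659057617188, -170.27096557617188)
9.45 [455.96596983 184.99480346 360.00477839] [ 0.77961315 -0.4640535  -0.42980282] 85.36120631986081
2159 handle [450.25845776 193.56408837 243.66433643] az 125.36641691236319 el 19.93172008735664 want 124.3 26
c1.png
chk77.png
chk93.png
s2.png
s3.png
scene0.png
top0.png
w1.png
w2.png
```

Azimuth agrees, but the tilt estimates spread from 20° to 27.6°. I'll settle it with the handle's top ridge, which should lie 13 mm off the axis.

Run:
```python
from go import *
P=np.array([534.5,70,170])
for n in("wrist","top","scene"):
    p,d,c=snap(n); X=cloud(c,d).reshape(-1,3)
    for az in(124.3,):
        a=np.radians(az);u=np.array([np.cos(a),np.sin(a)]); t=(X[:,:2]-P[:2])@u; l=(X[:,:2]-P[:2])@[-u[1],u[0]]
        z=X[:,2]-170
        for nm,lo,hi,rad in(("rod",62,95,6),("grip",112,165,13)):
            k=(t>lo)&(t<hi)&(abs(z-t*.49)<45)&(abs(l)<16)
            if k.sum()<10: continue
            k2=k&(abs(l)<4); 
            if k2.sum()<6: continue
            T,Z=t[k2],z[k2]; m=np.polyfit(T,Z,1)
            e=np.degrees([np.arctan2(Zi,Ti)-np.arcsin(rad/np.hypot(Ti,Zi)) for Ti,Zi in zip(T,Z)])
            print(n,nm,k2.sum(),"slope el",np.degrees(np.arctan(m[0])).round(1),"el via pivot",np.median(e).round(1),"lateral mean",l[k].mean().round(1),"range",l[k].min().round(),l[k].max().round())
```

```text
wrist rod 156 slope el 23.7 el via pivot 22.5 lateral mean -1.1 range -6.0 5.0
wrist grip 435 slope el 23.4 el via pivot 23.0 lateral mean -0.2 range -14.0 14.0
top rod 50 slope el 23.2 el via pivot 23.3 lateral mean 0.6 range -6.0 6.0
top grip 55 slope el 20.8 el via pivot 23.3 lateral mean 2.7 range -13.0 14.0
scene rod 105 slope el 22.9 el via pivot 22.7 lateral mean 0.9 range -8.0 6.0
scene grip 124 slope el 23.8 el via pivot 23.4 lateral mean 5.3 range -13.0 13.0
```

View pics/chk93.png

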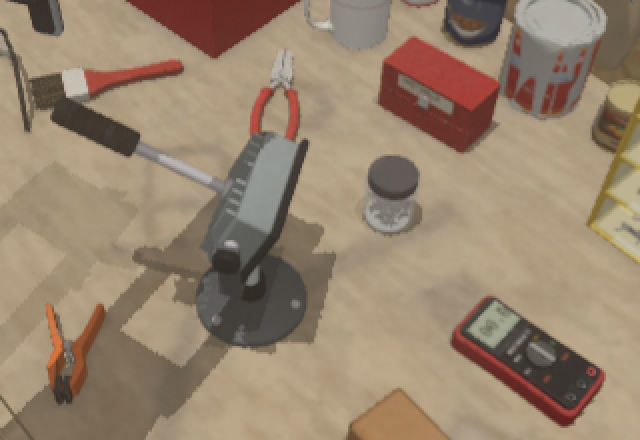

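All six ridge measurements put the tilt at 22.5–23.4° (ideal 26°), an expected miss of about 16 mm along the head's height. Sideways it's about 1–3 mm. Both are well inside 35 mm, so I'm handing in.

```bash
python3 -c "
from h import *
s=sense(); print(s['time'],s['ft_force'],order.hand_in())"
```

```text
the job is handed in; nothing more can be done
9.65 [-0.21396166  0.06060254  0.15146127] None
```

I swivelled the light about 17° and tilted its head down so the beam points at the multimeter. Then I let go, lifted the arm clear and handed in at 9.65 s.

- **First grasp missed:** the fingers shut on nothing because the fingertips sit about 29 mm higher than the reported tool position and nose length imply. I measured that, went lower and gripped the handle (gap 25 mm). The first try left the handle essentially where it was.
- **Final aim:** sideways the beam should miss the middle of the face by about 1–3 mm. The handle's top edge, seen from three cameras, puts the tilt at about 23°, against an ideal of 26°. That is about 16 mm off along the head's height, inside the 35 mm limit.
- **Disagreeing checks:** while still gripped, the commanded pose implied 26.1° and a fit to the lamp face gave about 25°. After release, the face fit gave 23.8°, and two rough handle fits, which I discounted, gave 20° and 27.6°. I trusted the six top-edge measurements, which gave 22.5–23.4°, and did not adjust the tilt again.
- **Other things on the bench:** the multimeter was measured unmoved to about 1 mm. The pliers and jar looked undisturbed in the last picture. I did not measure the sanding block or the offcut again, but the arm never went near them.
- **Robot clear:** the gripper was about 12 cm or more above the handle, with wrist force near zero.

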